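# Drive the seized axle pin out of a castor

### The job

The axle of the castor on the board is seized, and its fork swivels until it bears on the wooden stop block, which has to take the push. Push the axle out from its thin end with the steel drift punch, without ramming the castor, then draw it out at the other side and lay it in the blue bowl. Put the drift back down on the bench, leave the wheel sitting in its fork, and do not shift the bowl or disturb the other things.

Things in the scene. Friction and masses are not known exactly. Their poses are not given: they have to be found in the camera images.
- castor: Castor upside down, its plate bolted to a plywood board 160x160x18 mm fixed to the bench; an orange wheel sits between the legs of its grey fork. Origin: middle of the board's underside, on the fork's vertical swivel axis; z up. The fork swivels on the plate (3 N at 40 mm from the axis moves it, a quick touch feels 10 N or more; it stays where left); bore_small gives the fork's pose
- bore_small (a point): Centre of the mouth of the small bore (17 mm across) in the outer face of one boss of the fork; axes turn with the fork: z up, y along the axle towards the large bore. The pin's thin end lies 2 to 4 mm deep in it; the drift goes in here along +y. Bosses: round, 41 mm across, 12 mm thick, 66 mm over both; below each a leg, 36 to 50 mm wide, down to z = 50 mm, flush with the boss
- bore_large (a point): Centre of the mouth of the large bore (21 mm across) in the outer face of the other boss; axes as bore_small. The pin's thick end lies 0.5 to 2.5 mm below this face; the pin can come out only here, along +y. A push along +y on the boss, leg or axle swings the fork clockwise (seen from above) by 0.1 to 0.5 rad, until its leg bears on the wooden stop block, 70 mm high, on this side of the board
- axle_line (a point): Point on the axle line midway between the two bosses, 100 mm above the bench and 28 mm from the swivel axis, towards -x of the axes, which are as bore_small's; the bosses reach 121 mm and the wheel 138 mm above the bench
- pin_mid (a point): Mid-length of the stepped steel axle pin, 62 mm long, 0.12 kg, along its own y (at first the fork's y): thin, 16 mm, rusty from y = -31 to -17 mm; 20 mm across and bright up to +31. Seized in the small bore: 8 to 22 N to move it, until it has gone about 8 mm; then it slides easily with 1 mm play. Pushed 30 to 38 mm it can be gripped from above and drawn out; beyond 50 it falls
- wheel_mid (a point): Centre of the loose orange wheel, 75 mm across, 40 mm wide, bore 23 mm; it hangs on the pin and sinks 2 to 5 mm into the fork when the pin is gone
- drift_mid (a point): Mid-length of the dark steel drift punch lying on the bench, 150 mm long, 0.2 kg, along its own y axis, tip at +y: octagonal shank 16 mm across flats from y = -75 to +23 mm, round nose 13 mm across from y = +30 to +75 mm. Centre of mass near y = -20 mm; axis 8 mm above what it lies on
- drift_tip (a point): Centre of the flat end of the drift's nose; axes as the drift
- bowl: Enamelled bowl, pale blue outside, 235 mm across at the rim, 115 mm high, floor inside 9 mm above the bench and 80 mm across, 0.55 kg, loose. Origin: middle of its underside
- mug: White mug 97 mm high, bystander; origin at the middle of its underside
- castor_new: Small black castor 84x50x33 mm lying on its side, bystander; origin at the middle of its underside
- spray_can: Spray can with red cap, 59 mm across, 202 mm high, bystander; origin at the middle of its underside

How it is judged:
On the way:
1. the drift, in the small bore, has pushed the pin at least 5 mm towards the large bore (y of pin_mid in the frame of axle_line above 0.0065 m and distance between pin_mid and axle_line below 0.06 m and y of drift_tip in the frame of bore_small above 0.004 m and distance between drift_tip and axle_line below 0.035 m and contact force between drift and axle_pin above 0.3 N), for 0.05 s.
At the end, for the whole second after the job is handed in: The axle pin lies at rest inside the bowl (its middle within 85 mm of the bowl's axis and below 75 mm), the bowl upright; the drift lies at rest on the bench or the board (its middle below 40 mm); the wheel is still in its fork, its centre within 15 mm of the axle line's middle (horizontal distance between pin_mid and bowl below 0.085 m and z of pin_mid in the frame of bowl between 0.01 and 0.075 m and angle between bowl's own z axis and vertical below 0.1 rad and linear speed of each of axle_pin, drift below 0.05 m/s and height (world z) of drift_mid below 0.04 m and distance between wheel_mid and axle_line below 0.015 m); the robot touches nothing.
It fails at once if the castor is rammed with the drift (over 60 N) (contact force between drift and castor above 60 N).
It fails at once if the bowl is shifted by more than 40 mm (distance of bowl from where it was at the start of the episode above 0.04 m).
It fails at once if a bystander is shifted by more than 25 mm (distance of any of mug, castor_new, spray_can from where it was at the start of the episode above 0.025 m).
It also fails if it takes over 67 s, if anything falls off the work surface, if the arm or the gripper's body presses on something with over 40 N, if the wrist force passes 120 N, or if a joint passes its speed limit or range.

### The arm

A 7-joint arm with a two-finger parallel gripper is mounted at the origin on the work surface; the furniture and walls round the work are solid. World frame = base frame: x ahead of the robot, y to its left, z up, the work surface at z = 0. Lengths are in m, angles in rad, forces in N, time in s.
With the tool pointing down it reaches from about 0.4 to 0.85 m from the base axis. Payload 10.4 kg.
Tool frame: the origin (TCP) lies where the fingers leave the gripper's body, on its centre line; the fingertips stand 73 mm ahead of it and the grasp point (between the pads) lies 54 mm ahead of it; z points along the fingers, y is the line along which they close (so a half turn about z gives the same grasp; the last joint's range is limited). The gripper opens to 85 mm and grips with 20 to 120 N. Pads are 22 mm wide; open, the fingers measure 114 mm over their backs; the gripper's body (76 mm by 85 mm) begins 54 mm behind the grasp point. The pads swing forward as they close: fully open they stand 13 mm farther back than shut.
Start: joints at [1.159, 0.332, -0.065, 1.46, 0.022, 1.35, -0.088], TCP at [0.237, -0.578, 0.304] pointing down, gripper open.
Joint ranges: [-2.6, 2.6], [-0.5, 2.12], [-1.47, 1.34], [0.16, 2.42], [-1.27, 4.41], [0.06, 2.06], [-2.6, 2.6]. Speed limits (rad/s): [2.22, 2.22, 2.79, 2.79, 3.14, 3.14, 3.14].

### API

Orientations are given as a unit quaternion [x, y, z, w].
In Python, from workcell import manip, camera gives the robot as it stands. The module is installed in compiled form; this text tells all that it offers.
- The arm moves only by the shell command python3 -m creep 'ROWS' [OPENING] [FORCE]. ROWS is JSON, a list of rows, each a list of 2 entries, a list of its own where there are three numbers: the shift along the tool's x, y, z in mm, then the turn about the tool's z in rad. In form: [[[tx, ty, tz], twist], ...]. A call has 1 to 5 rows; each row is the pose to reach, as a shift and turn from the pose commanded when the call began, along the tool's axes at that moment; what a row does not reach only later rows make up. A row lasts 1/12 s, in which the tool goes at most 41.7 mm and 7.16 degrees, less where a joint would pass 70% of its speed; a pose out of reach is approached as far as the arm can. A call with a gripper value outside its range is refused whole. OPENING is the opening, from 0 (shut) to 1 (fully open), set as the call begins (- or left out, the last holds). The fingers move at their own pace and stop on an object; FORCE is the grip in N (left out, the last holds). Time passes only in rows, so rows that repeat a pose let the fingers close. It gives the time, the measured TCP pose, the force, the opening and the grip force at its end, in the units of the state.
- manip.get_obs(): the state, without advancing time (a new reading comes with each control period).
- camera(name): name is "scene" or "top"; returns a dict with "pixels" (400x640x3 uint8, red, green, blue), "z_map" (400x640 float32, m along the optical axis (not along the pixel's ray), 0 where there is no reading), "fx", "fy", "cx", "cy" (pixels), "extrinsics" (4x4, takes a point from world to camera coordinates). Camera axes: x right, y down, z forward; pixel columns grow to the right and rows downward; lengths in m; the calibration is good to about 2 mm. A picture is of the moment at which its call begins.
- manip.hand_in(): hands the job in; it is judged then, once.
The state is a dict: "clock": time; "joint_pos": joint angles; "joint_velocities": joint speeds; "tau": joint torques, N m; "position": TCP position; "ee_rot": TCP orientation; "ft_force": force on the tool from outside, world axes, zero at the start; "torque": the same for the moment, N m; "grip_width": opening from 0.0 (shut) to 1.0 (fully open); "grasp_force": force on a finger pad.
Only numpy, scipy, OpenCV 4.12 (cv2) and the standard library are available. Lean on these libraries where they do the work, as an engineer would, in place of code of your own. Each camera call takes 0.05 s, during which the arm holds its last target. There are 200 camera calls.

## Working session

There is one attempt and no reset: what is moved stays moved. The work goes in short steps, Python scripts to look and compute and a shell command to move; the robot and the scene stay as the last step left them, time stands still between calls to the robot, and variables do not carry over. Pictures are saved under pics/ and viewed, at most 12 in all, crops included, and the job is handed in when it is done.

```bash
mkdir -p pics; cat > h.py <<'E'
import numpy as np,cv2
from workcell import manip,camera
def snap(n):
    c=camera(n); np.savez(f'/tmp/{n}.npz',**c); return c
def pt(c,u,v,z=None):
    E=np.array(c['extrinsics']); d=c['z_map'][int(round(v)),int(round(u))] if z is None else z
    p=np.array([(u-c['cx'])/c['fx']*d,(v-c['cy'])/c['fy']*d,d])
    return E[:3,:3].T@(p-E[:3,3])
def ray_z(c,u,v,z):  # intersect with world height z
    a=pt(c,u,v,0.0);b=pt(c,u,v,1.0); return a+(b-a)*(z-a[2])/(b[2]-a[2])
def cloud(c):
    v,u=np.mgrid[:400,:640]; d=c['z_map']; E=np.array(c['extrinsics'])
    p=np.stack([(u-c['cx'])/c['fx']*d,(v-c['cy'])/c['fy']*d,d],-1)
    P=(p-E[:3,3])@E[:3,:3]; P[d==0]=np.nan; return P
E
python3 - <<'E'
from h import *
for n in('scene','top'):
    c=snap(n); cv2.imwrite(f'pics/{n}0.png',c['pixels'][...,::-1]); print(n,c['fx'],np.round(c['extrinsics'],3).tolist())
print(manip.get_obs())
E
```

```text
scene 452.39721978430975 [[-0.561, -0.828, 0.009, 0.209], [-0.637, 0.425, -0.643, 0.416], [0.529, -0.367, -0.766, 1.121], [0.0, 0.0, 0.0, 1.0]]
top 520.7326174366877 [[0.01, -1.0, 0.001, -0.09], [-0.998, -0.01, -0.07, 0.501], [0.07, -0.0, -0.998, 1.453], [0.0, 0.0, 0.0, 1.0]]
{'clock': 0.1, 'joint_pos': array([ 1.15937153,  0.33282552, -0.06470164,  1.46084801,  0.02162042,
        1.34989821, -0.08850329]), 'joint_velocities': array([-0.00070347, -0.00184542, -0.00048021, -0.00277558,  0.00196379,
        0.00119867,  0.00055343]), 'tau': array([ 2.21996386e-03, -6.26741338e+01,  4.98007808e-02, -3.92427850e+01,
        1.64327910e-02,  6.89082328e-03, -8.67221593e-05]), 'position': array([ 0.23684496, -0.57812746,  0.30318937]), 'ee_rot': array([ 9.81159053e-01,  1.93200674e-01, -1.61282330e-04, -6.20866455e-04]), 'ft_force': array([ 0.22455446, -0.30890125, -0.20328354]), 'torque': array([-0.00635912, -0.03544215, -0.01513598]), 'grasp_force': 0.0, 'grip_width': 1.001616986449954}
```

View pics/scene0.png

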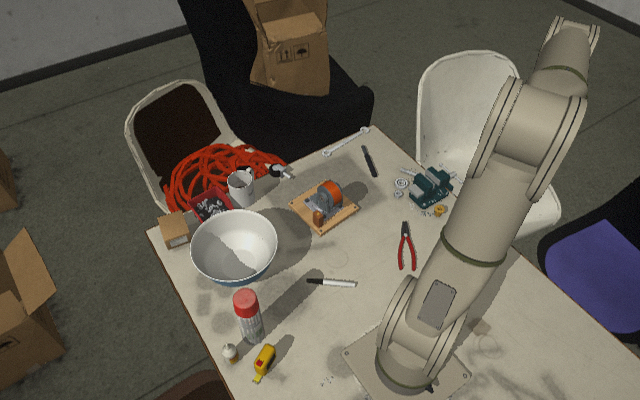

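View pics/top0.png

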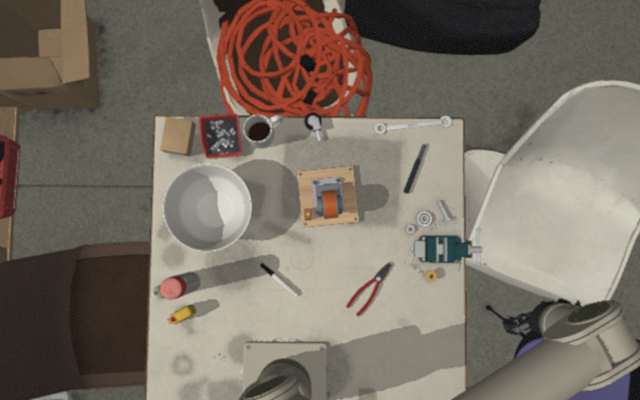

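```bash
python3 - <<'E'
from h import *
a=np.load('/tmp/scene.npz')['pixels'][120:250,280:390,::-1]; b=np.load('/tmp/top.npz')['pixels'][130:235,290:440,::-1]
a=cv2.resize(a,None,fx=4,fy=4,interpolation=cv2.INTER_CUBIC)[:420]; 
cv2.imwrite('pics/c1.png',cv2.resize(np.load('/tmp/scene.npz')['pixels'][120:240,280:400,::-1],(600,600),interpolation=cv2.INTER_CUBIC))
cv2.imwrite('pics/c2.png',cv2.resize(b,None,fx=5,fy=5,interpolation=cv2.INTER_CUBIC))
E
```

```text
(no output)
```

View pics/c1.png

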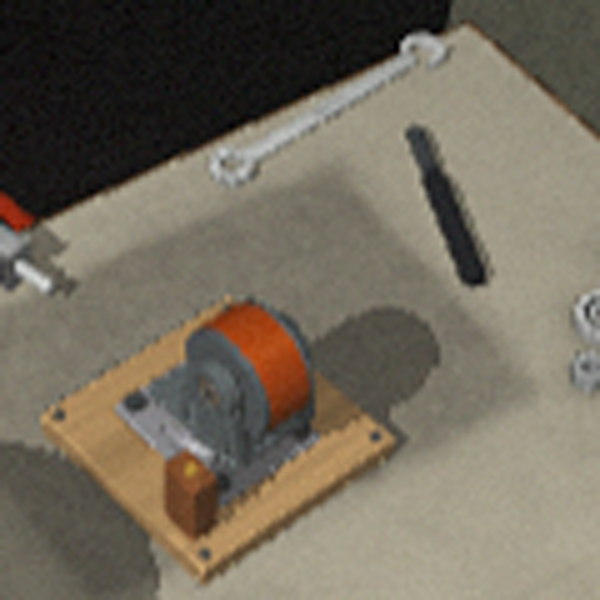

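View pics/c2.png

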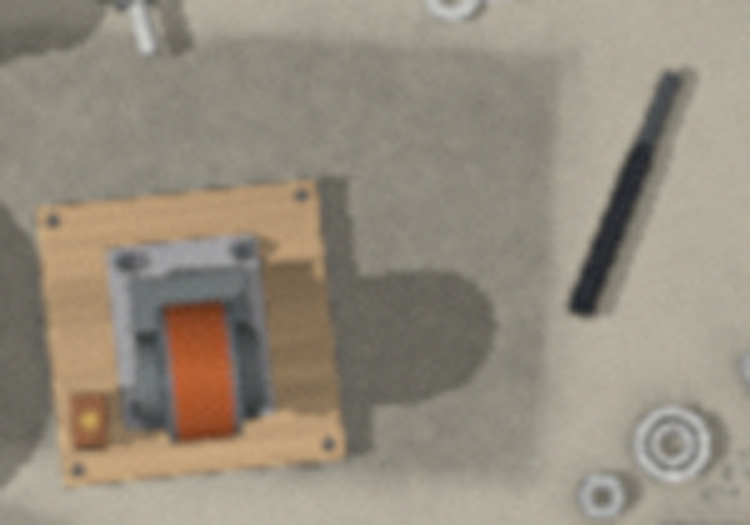

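```bash
cat >> h.py <<'E'
def orange(c,box):
    h=cv2.cvtColor(np.ascontiguousarray(c['pixels']),cv2.COLOR_RGB2HSV).astype(int)
    m=(h[...,0]<14)&(h[...,1]>170)&(h[...,2]>90); k=np.zeros_like(m); u0,u1,v0,v1=box; k[v0:v1,u0:u1]=1
    return m&k
E
python3 - <<'E'
from h import *
for n,bd,bw in(('top',(395,435,135,200),(300,365,160,240)),('scene',(355,385,140,182),(310,350,170,220))):
    c=dict(np.load(f'/tmp/{n}.npz')); P=cloud(c); E=c['extrinsics']; print(n,'cam',np.round(-E[:3,:3].T@E[:3,3],3))
    g=c['pixels'].astype(int).max(-1); k=np.zeros_like(g,bool); k[bd[2]:bd[3],bd[0]:bd[1]]=1
    m=(g<85)&k; v,u=np.nonzero(m); z=np.nanmedian(P[m][:,2])
    W=np.array([ray_z(c,a,b,0.012) for a,b in zip(u,v)]); mu=W.mean(0); d=np.linalg.svd(W-mu)[2][0]; d*=np.sign(d[0]); s=(W-mu)@d
    print('drift',len(u),np.round(mu,4),np.round(d,3),'z',z,'ext',s.min(),s.max(),np.round(mu+d*s.max(),4),np.round(mu+d*s.min(),4))
    m=orange(c,bw); Q=P[m]; print('orange',m.sum(),np.nanmin(Q,0),np.nanmax(Q,0))
    T=Q[Q[:,2]>.125]; print(' top',len(T),T.mean(0), T.min(0),T.max(0))
    v,u=np.nonzero(m); print(' px',u.min(),u.max(),v.min(),v.max(),cv2.minAreaRect(np.stack([u,v],1).astype(np.float32)))
c=dict(np.load('/tmp/top.npz'))
for q in((53,220),(302,194),(329,444),(78,469)): print('screw',np.round(ray_z(c,290+(q[0]+.5)/5-.5,130+(q[1]+.5)/5-.5,.018),4))
for q in((40,208),(315,182),(343,455),(67,482)): print('corner',np.round(ray_z(c,290+(q[0]+.5)/5-.5,130+(q[1]+.5)/5-.5,.018),4))
P=cloud(c)
m=np.zeros((400,640),bool); m[160:235,290:370]=1
H=P[m]; H=H[(H[:,2]>.03)]
print('high ext',len(H),H.min(0),H.max(0))
b=H[(abs(H[:,2]-.115)<.008)];print(len(b))
np.set_printoptions(linewidth=250,suppress=True)
print((P[180:222,300:348,2]*1000).astype(int)[::2,::2])
R=P[150:260,155:260].reshape(-1,3);R=R[R[:,2]>.1]; print('bowl rim',len(R),R.min(0),R.max(0))
E
```

```text
top cam [ 0.399 -0.085  1.484]
drift 214 [ 0.5966 -0.361   0.012 ] [ 0.929 -0.369 -0.   ] z 0.0145267304545139 ext -0.06353134843985478 0.08241977439623745 [ 0.6732 -0.3914  0.012 ] [ 0.5375 -0.3375  0.012 ]
orange 249 [ 0.46032323 -0.13469606  0.10775035] [ 0.52898341 -0.10485901  0.14085802]
 top 192 [ 0.49614222 -0.11956997  0.13200116] [ 0.46732742 -0.13399504  0.12502095] [ 0.52530336 -0.10485901  0.14085802]
 px 324 335 191 217 ((329.7376403808594, 203.87623596191406), (25.57245635986328, 9.850868225097656), 84.2894058227539)
scene cam [-0.211  0.408  1.124]
drift 155 [ 0.5973 -0.3579  0.012 ] [ 0.928 -0.373  0.   ] z 0.012634518093180122 ext -0.068819671565936 0.08173073172182735 [ 0.6732 -0.3883  0.012 ] [ 0.5335 -0.3322  0.012 ]
orange 216 [ 0.45963226 -0.13745794  0.06367463] [ 0.52194364 -0.04830939  0.13880589]
 top 117 [ 0.49395605 -0.1187214   0.13131333] [ 0.47071414 -0.13525665  0.12551785] [ 0.52194364 -0.10134285  0.13880589]
 px 314 341 181 216 ((328.782958984375, 200.00942993164062), (21.840328216552734, 37.22470474243164), 15.945395469665527)
screw [ 0.5867 -0.03
[... 10509 characters left out ...]
                   19                   17]
 [                   0                   16                   18                   11                   17                   14                   22                   14                   24                   26                   21
                    15                   21                   20                   17                   17                   19                   14                   14                   20                   15                   14
                    18                   15]]
bowl rim 1053 [0.36759726 0.08599905 0.10000068] [0.60110483 0.31993181 0.12398963]<stdin>:20: RuntimeWarning: invalid value encountered in cast
```

```bash
cat >> h.py <<'E'
def R(): 
    from scipy.spatial.transform import Rotation as r
    return r.from_quat(manip.get_obs()['ee_rot']).as_matrix()
def go(x,y,z,yaw=None):   # shift in tool axes (mm) and twist to reach TCP pose with tool x at world angle yaw
    o=manip.get_obs(); M=R(); d=M.T@(np.array([x,y,z])-o['position'])*1000; a=np.arctan2(M[1,0],M[0,0])
    t=0 if yaw is None else (a-yaw+np.pi)%(2*np.pi)-np.pi
    print('go',np.round(d,1),'twist',round(t,3),'| yaw',round(a,3),'pos',np.round(o['position'],4),'F',np.round(o['ft_force'],1),'w',round(o['grip_width'],3),'gf',round(o['grasp_force'],1),'t',round(o['clock'],2),'q7',np.round(o['joint_pos'][[0,6]],2))
E
python3 -m creep '[[[204,-37,0],0],[[204,-37,0],0],[[204,-37,0],0],[[204,-37,0],0],[[204,-37,0],0]]' 0.6 100
python3 -m creep '[[[204,-37,0],0],[[204,-37,0],0],[[204,-37,0],0],[[204,-37,0],0],[[204,-37,0],0]]'
python3 -m creep '[[[0,0,30],0.12],[[0,0,60],0.24],[[0,0,90],0.36],[[0,0,120],0.48],[[0,0,120],0.6]]'
python3 -m creep '[[[0,0,0],0.12],[[0,0,0],0.168],[[0,0,0],0.168]]'
python3 -c "
from h import *
go(.5857,-.355,.076,-.379)"
```

```text
clock: 0.52
position: [0.4131, -0.4653, 0.3036]
ee_rot: [0.981, 0.193, -0.0, -0.0]
ft_force: [0.7, -0.7, 0.3]
grip_width: 0.604
grasp_force: 0.0
clock: 0.93
position: [0.5879, -0.3537, 0.3035]
ee_rot: [0.981, 0.193, -0.0, -0.0]
ft_force: [1.3, -0.3, -0.1]
grip_width: 0.605
grasp_force: 0.0
clock: 1.35
position: [0.5836, -0.3538, 0.1761]
ee_rot: [0.994, -0.108, -0.005, -0.002]
ft_force: [-0.8, 0.2, -0.9]
grip_width: 0.598
grasp_force: 0.0
clock: 1.6
position: [0.5863, -0.355, 0.1832]
ee_rot: [0.982, -0.19, -0.001, -0.0]
ft_force: [1.0, 0.3, 0.5]
grip_width: 0.604
grasp_force: 0.0
go [ -0.5   0.2 107.3] twist -0.002 | yaw -0.381 pos [ 0.5863 -0.355   0.1832] F [1.  0.3 0.5] w 0.604 gf 0.0 t 1.6 q7 [ 0.55 -1.51]
```

```bash

python3 -m creep '[[[0,0,35],0],[[0,0,65],0],[[0,0,90],0],[[0,0,102],0],[[0,0,106],0]]'
python3 -m creep '[[[0,0,1],0],[[0,0,1],0],[[0,0,1],0],[[0,0,1],0],[[0,0,1],0]]' 0 120
python3 -m creep '[[[0,0,0],0],[[0,0,0],0],[[0,0,0],0]]'
python3 -m creep '[[[0,0,-15],0],[[0,0,-40],0],[[0,0,-70],0],[[0,0,-100],0],[[0,0,-120],0]]'
python3 -c "
from h import *
c=snap('scene'); go(.44,-.25,.2,1.3)
cv2.imwrite('pics/g1.png',cv2.resize(c['pixels'][90:230,320:460,::-1],(560,560),interpolation=cv2.INTER_CUBIC))"
```

```text
clock: 2.02
position: [0.5852, -0.3546, 0.0752]
ee_rot: [0.982, -0.188, -0.002, -0.001]
ft_force: [0.0, -0.5, 0.1]
grip_width: 0.602
grasp_force: 0.0
clock: 2.43
position: [0.5874, -0.3558, 0.0793]
ee_rot: [0.982, -0.188, 0.001, 0.001]
ft_force: [-2.1, 0.9, 6.9]
grip_width: 0.133
grasp_force: 118.0
clock: 2.68
position: [0.5874, -0.3558, 0.0794]
ee_rot: [0.982, -0.188, 0.002, 0.001]
ft_force: [-1.9, 1.3, 6.6]
grip_width: 0.132
grasp_force: 118.0
clock: 3.1
position: [0.5871, -0.3556, 0.202]
ee_rot: [0.982, -0.188, 0.002, 0.001]
ft_force: [1.0, -0.2, -2.0]
grip_width: 0.132
grasp_force: 118.2
go [-177.2  -43.8    4.2] twist -1.679 | yaw -0.379 pos [ 0.5883 -0.3563  0.2059] F [ 1.4 -1.1  2.2] w 0.129 gf 118.2 t 3.15 q7 [ 0.55 -1.51]
```

View pics/g1.png

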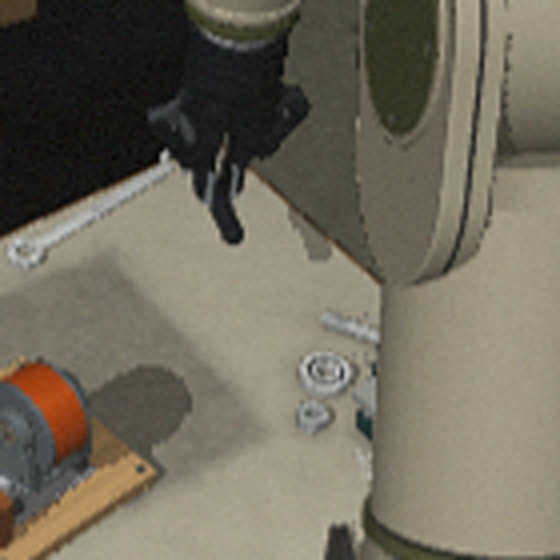

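```bash
python3 -c "
from h import *
go(.4663,-.2537,.205,1.37)"
```

```text
go [-151.3  -50.1   -0.6] twist -1.749 | yaw -0.379 pos [ 0.5883 -0.3563  0.2059] F [ 1.4 -1.1  2.2] w 0.129 gf 118.2 t 3.15 q7 [ 0.55 -1.51]
```

```bash

python3 -m creep '[[[-30,-10,0],-0.1],[[-60,-20,0],-0.22],[[-90,-30,0],-0.34],[[-125,-42,0],-0.46],[[-151,-50,0],-0.58]]' >/dev/null
python3 -m creep '[[[0,0,0],-0.12],[[0,0,0],-0.24],[[0,0,0],-0.36],[[0,0,0],-0.48],[[0,0,0],-0.6]]' >/dev/null
python3 -m creep '[[[0,0,0],-0.12],[[0,0,0],-0.24],[[0,0,0],-0.36],[[0,0,0],-0.48],[[0,0,0],-0.569]]' >/dev/null
python3 -m creep '[[[0,0,0],0],[[0,0,0],0],[[0,0,0],0]]'
python3 - <<'E'
from h import *
a=snap('top'); b=snap('scene'); go(.4663,-.2537,.149,1.37)
cv2.imwrite('pics/g2.png',np.hstack([cv2.resize(x,(400,400),interpolation=cv2.INTER_CUBIC) for x in (a['pixels'][160:260,290:390,::-1],b['pixels'][150:250,300:400,::-1])]))
E
```

```text
clock: 4.65
position: [0.4647, -0.253, 0.1975]
ee_rot: [0.776, 0.631, 0.0, 0.0]
ft_force: [-0.5, -0.5, -0.7]
grip_width: 0.133
grasp_force: 118.2
go [-0.5  1.7 48.2] twist -0.002 | yaw 1.368 pos [ 0.4647 -0.2529  0.1972] F [ 0.7 -0.6 -2.1] w 0.131 gf 118.2 t 4.75 q7 [0.74 0.13]
```

View pics/g2.png

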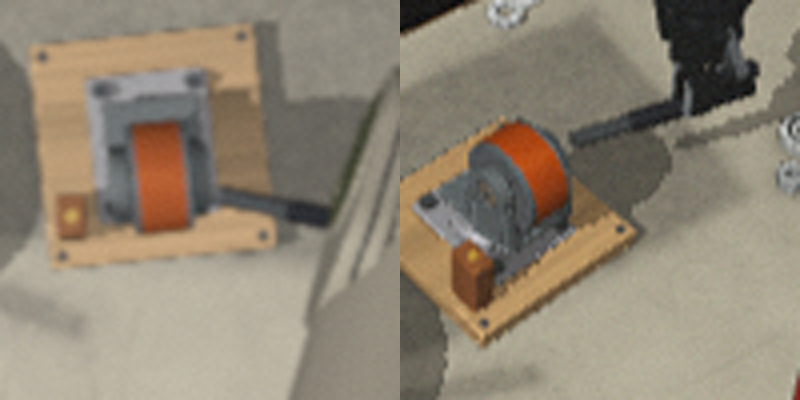

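```bash
cat >> h.py <<'E'
def tri(px):  # {'top':(u,v),'scene':(u,v)}
    A=[];b=[]
    for n,(u,v) in px.items():
        c=np.load(f'/tmp/{n}.npz'); o=pt(c,u,v,0.0); d=pt(c,u,v,1.0)-o; d/=np.linalg.norm(d); M=np.eye(3)-np.outer(d,d); A.append(M); b.append(M@o)
    x,r,_,_=np.linalg.lstsq(np.vstack(A),np.hstack(b),rcond=None); return np.round(x,4),r
E
python3 - <<'E'
from h import *
t=np.load('/tmp/top.npz'); s=np.load('/tmp/scene.npz')
print(tri({'top':(344.2,206.6),'scene':(343.4,183.9)}),'top@.126',ray_z(t,344.2,206.6,.126),'scene@.126',ray_z(s,343.4,183.9,.126))
o=manip.get_obs(); print('pred',o['position']+np.array([.0925*np.cos(1.368),.0925*np.sin(1.368),-.071]))
# drift height from scene depth along the shank
P=cloud(s); 
for n,c,box in(('scene',s,(340,362,170,192)),('top',t,(342,372,200,216))):
    P=cloud(c); g=c['pixels'].astype(int).max(-1); k=np.zeros_like(g,bool); k[box[2]:box[3],box[0]:box[1]]=1
    m=(g<100)&k; Q=P[m]; Q=Q[(Q[:,2]>.09)&(Q[:,2]<.16)]; print(n,len(Q),np.median(Q,0),Q[:,1].max(),Q.std(0))
    a=np.polyfit(Q[:,1],Q[:,2],1); print('z vs y',a, 'z at tip',np.polyval(a,-.165))
E
```

```text
(array([ 0.4865, -0.1592,  0.1243]), array([3.68491958e-06])) top@.126 [ 0.48725959 -0.1580142   0.126     ] scene@.126 [ 0.48444707 -0.15922517  0.126     ]
pred [ 0.48334154 -0.16227703  0.12623513]
scene 95 [ 0.4761036  -0.18499478  0.1289792 ] -0.13936329746820697 [0.00534763 0.02051857 0.00553294]
z vs y [-0.15279934  0.09963583] z at tip 0.12484772039350248
top 138 [ 0.47592894 -0.19647194  0.13129112] -0.15267856576684374 [0.00558048 0.02134062 0.00524449]
z vs y [-0.09358964  0.11233026] z at tip 0.1277725526899414
```

```bash

python3 -m creep '[[[-3,0,15],0],[[-3,2,32],0],[[-3,2,44],0],[[-3,2,47],0],[[-3,2,47],0]]' | grep -E 'pos|force'
python3 -m creep '[[[2,0,0],0],[[4,0,0],0],[[6,0,0],0],[[8,0,0],0],[[9,0,0],0]]' | grep -E 'pos|force'
python3 -m creep '[[[1.5,0,0],0],[[3,0,0],0],[[4.5,0,0],0],[[6,0,0],0],[[7.5,0,0],0]]' | grep -E 'pos|force'
```

```text
position: [0.4656, -0.2559, 0.1491]
ft_force: [-0.8, 0.3, -1.9]
grasp_force: 118.2
position: [0.4677, -0.2479, 0.1504]
ft_force: [-4.0, -5.1, -1.5]
grasp_force: 118.4
position: [0.4685, -0.2409, 0.1499]
ft_force: [-4.5, -4.9, -1.0]
grasp_force: 118.4
```

```bash

for i in 1; do
python3 -m creep '[[[1.5,-0.5,0],0],[[3,-1,0],0],[[4.5,-1.5,0],0],[[6,-2,0],0],[[7,-2.5,0],0]]' | grep -E 'pos|force'; done
python3 -c "
from h import *
t=snap('top');b=snap('scene')
cv2.imwrite('pics/g3.png',np.hstack([cv2.resize(x,(400,400),interpolation=cv2.INTER_CUBIC) for x in (t['pixels'][170:230,300:360,::-1],b['pixels'][160:240,300:380,::-1])]))
for n,c,w in(('top',t,(300,365,160,240)),('scene',b,(310,350,170,220))):
    Q=cloud(c)[orange(c,w)];T=Q[Q[:,2]>.125];print(n,T.mean(0))
"
```

```text
position: [0.4661, -0.2346, 0.1495]
ft_force: [-9.1, -12.5, -1.5]
grasp_force: 119.0
top [ 0.49792831 -0.10915001  0.13277484]
scene [ 0.49298321 -0.10614346  0.13201585]
```

View pics/g3.png

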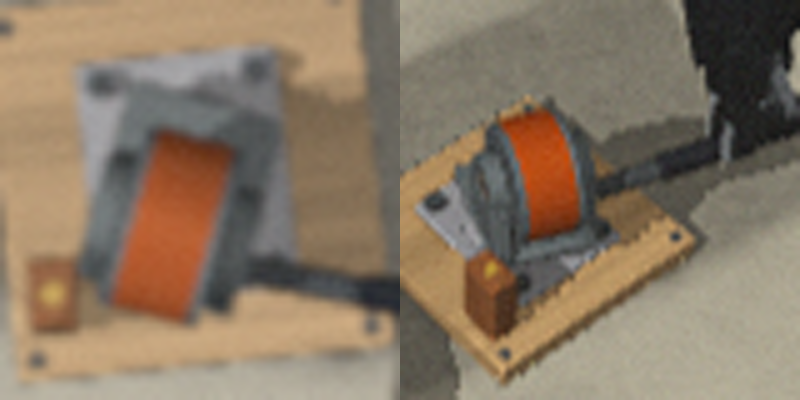

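```bash

python3 -m creep '[[[0.5,0,0],0],[[1,0,0],0],[[1.5,0,0],0]]' | grep -E 'pos|ft_force'
python3 -m creep '[[[0.5,0,0],0],[[1,0,0],0],[[1.5,0,0],0]]' | grep -E 'pos|ft_force'
```

```text
position: [0.4661, -0.2344, 0.1496]
ft_force: [-10.6, -14.7, -1.9]
position: [0.4661, -0.234, 0.1497]
ft_force: [-11.9, -18.4, -0.4]
```

```bash

python3 -m creep '[[[-6,0,0],0],[[-14,0,0],0],[[-22,0,0],0],[[-30,0,0],0],[[-36,0,0],0]]' >/dev/null
python3 -m creep '[[[0,0,-10],0],[[0,0,-22],0],[[0,0,-22],0],[[0,0,-22],0]]' | grep -E 'pos|force'
cat >> h.py <<'E'
def fork(c,box=(300,365,160,240)):
    m=orange(c,box); P=cloud(c); L=[];Rr=[]
    E=np.array(c['extrinsics'])
    for v in range(box[2],box[3]):
        u=np.nonzero(m[v])[0]
        if len(u)<8: continue
        L.append((u[0]-.5,v)); Rr.append((u[-1]+.5,v))
    L,Rr=np.array(L),np.array(Rr); vs=L[:,1]
    # map pixels using smoothed height of the crown
    z=np.array([np.nanmedian(P[v][m[v]][:,2]) for v in vs.astype(int)]); z=np.polyval(np.polyfit(vs,z,2),vs)
    l=np.array([ray_z(c,u,v,h) for (u,v),h in zip(L,z)]); r=np.array([ray_z(c,u,v,h) for (u,v),h in zip(Rr,z)])
    l,r=l[2:-2],r[2:-2]
    fits=[np.polyfit(q[:,0],q[:,1],1) for q in(l,r)]
    return [np.arctan(f[0]) for f in fits],np.mean(fits,0),np.mean([l,r],1)
E
python3 - <<'E'
from h import *
t=snap('top'); a,mid,w=fork(t); print('yaw edges',a,'midline y at x',[ (x,round(np.polyval(mid,x),4)) for x in(.47,.497,.524)],'mean',w)
b=snap('scene')
cv2.imwrite('pics/g4.png',np.hstack([cv2.resize(x,(400,400),interpolation=cv2.INTER_CUBIC) for x in (t['pixels'][180:230,320:370,::-1],b['pixels'][170:220,325:375,::-1])]))
go(.466,-.256,.172)
E
```

```text
position: [0.4626, -0.2648, 0.1733]
ft_force: [-0.2, -0.2, -1.7]
grasp_force: 118.5
yaw edges [np.float64(-0.2823259392757363), np.float64(-0.27483381023213604)] midline y at x [(0.47, np.float64(-0.1014)), (0.497, np.float64(-0.1092)), (0.524, np.float64(-0.1169))] mean [[ 0.49437283 -0.09529395  0.13118032]
 [ 0.49464181 -0.12160256  0.13118032]]
go [9.3 2.4 0.1] twist 0 | yaw 1.37 pos [ 0.4618 -0.2646  0.1721] F [ 0.9  0.2 -1.6] w 0.13 gf 118.5 t 7.87 q7 [0.75 0.15]
```

View pics/g4.png

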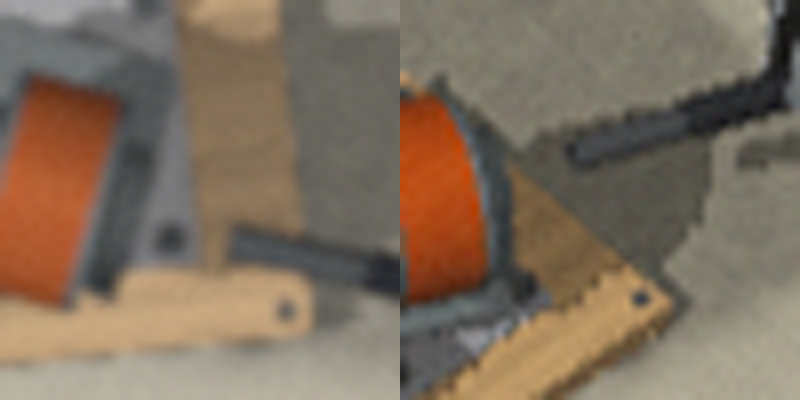

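```bash
python3 - <<'E'
from h import *
T=lambda x,y:(320+(x+.5)/8-.5,180+(y+.5)/8-.5); S=lambda x,y:(325+(x-400+.5)/8-.5,170+(y+.5)/8-.5)
t=np.load('/tmp/top.npz')
print('tip',tri({'top':T(231,244),'scene':S(570,154)}))
for z in(.096,.1,.104): print(z,ray_z(t,*T(231,244),z),ray_z(t,*T(300,260),z),ray_z(t,*T(375,276),z))
s=np.load('/tmp/scene.npz'); print('scene',ray_z(s,*S(570,154),.1),ray_z(s,*S(680,128),.1))
for c,n,(u0,u1,v0,v1) in((t,'top',(350,372,205,220)),(s,'scene',(346,372,178,192))):
    P=cloud(c); g=c['pixels'].astype(int).max(-1); k=np.zeros_like(g,bool); k[v0:v1,u0:u1]=1
    Q=P[(g<105)&k]; Q=Q[(Q[:,2]>.08)&(Q[:,2]<.13)]
    for lo,hi in((-.18,-.165),(-.2,-.18),(-.22,-.2),(-.24,-.22)):
        q=Q[(Q[:,1]>lo)&(Q[:,1]<hi)]; print(n,lo,len(q),np.mean(q,0) if len(q) else '', np.percentile(q[:,2],80) if len(q) else '')
E
```

```text
tip (array([ 0.4809, -0.1693,  0.1007]), array([6.25245329e-06]))
0.096 [ 0.48005252 -0.17101132  0.096     ] [ 0.47493991 -0.19406884  0.096     ] [ 0.46985034 -0.21911645  0.096     ]
0.1 [ 0.47981991 -0.17076229  0.1       ] [ 0.47472204 -0.19375337  0.1       ] [ 0.46964713 -0.21872882  0.1       ]
0.104 [ 0.47958731 -0.17051326  0.104     ] [ 0.47450416 -0.19343791  0.104     ] [ 0.46944391 -0.21834119  0.104     ]
scene [ 0.48248041 -0.16836581  0.1       ] [ 0.46993353 -0.21081354  0.1       ]
top -0.18 13 [ 0.47967131 -0.17673991  0.10646704] 0.1081521187914114
top -0.2 34 [ 0.47701836 -0.19027741  0.10621955] 0.10924806894928595
top -0.22 42 [ 0.47262774 -0.2106738   0.10652844] 0.10872812176924523
top -0.24 23 [ 0.46908163 -0.22598793  0.10922738] 0.11195486990946253
scene -0.18 20 [ 0.47889121 -0.17325046  0.10379223] 0.10640052187646133
scene -0.2 27 [ 0.47524751 -0.19008894  0.10361928] 0.10576906230127177
scene -0.22 32 [ 0.47085435 -0.21103124  0.10384131] 0.10688543321435724
scene -0.24 33 [ 0.46638154 -0.23035653  0.10573427] 0.10925193986221854
```

```bash
python3 -c "
from h import *
go(.4568,-.2496,.171,1.291)"
```

```text
go [13.7 -7.9  1.1] twist 0.079 | yaw 1.37 pos [ 0.4618 -0.2646  0.1721] F [ 0.9  0.2 -1.6] w 0.13 gf 118.5 t 7.87 q7 [0.75 0.15]
```

```bash

python3 -m creep '[[[0,-4,1],0.04],[[6,-7.9,1],0.079],[[13.7,-7.9,1],0.079],[[13.7,-7.9,1],0.079],[[13.7,-7.9,1],0.079]]' | grep -E 'pos|force'
python3 - <<'E'
from h import *
t=snap('top'); s=snap('scene'); go(.4596,-.2400,.171,1.291)
cv2.imwrite('pics/g5.png',np.hstack([cv2.resize(x,(400,400),interpolation=cv2.INTER_CUBIC) for x in (t['pixels'][180:230,315:365,::-1],s['pixels'][170:220,320:370,::-1])]))
E
```

```text
position: [0.4571, -0.2493, 0.1709]
ft_force: [0.3, -0.3, -1.9]
grasp_force: 118.5
go [10.5 -0.2 -0.1] twist 0.001 | yaw 1.292 pos [ 0.4569 -0.2501  0.1709] F [-0.1  0.5 -2.9] w 0.132 gf 118.5 t 8.38 q7 [0.73 0.06]
```

View pics/g5.png

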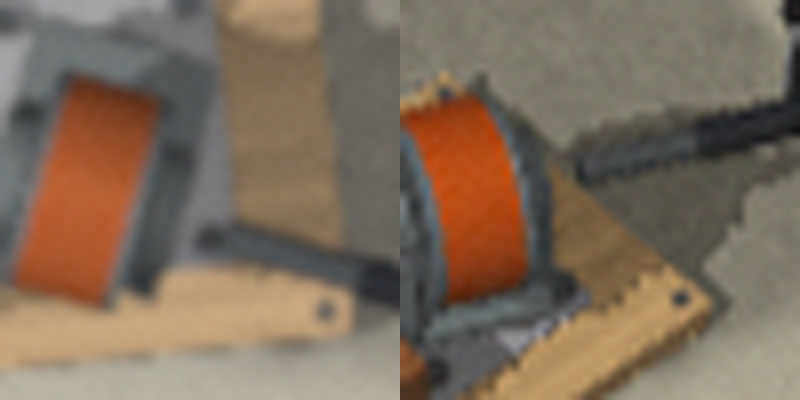

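```bash
python3 - <<'E'
from h import *
from scipy.optimize import least_squares
psi=-.28; fx=np.array([np.cos(psi),np.sin(psi)]); fy=np.array([-np.sin(psi),np.cos(psi)]); O=np.array([.524,-.117])
for n in('top','scene'):
    c=np.load(f'/tmp/{n}.npz'); P=cloud(c)
    m=orange(c,(300,365,160,240) if n=='top' else (310,352,170,220)); 
    def fit(Q,r,lim):
        s=(Q[:,:2]-O)@fx; k=(abs(s+.028)<lim); s,z=s[k],Q[k,2]
        f=lambda p:p[1]+np.sqrt(np.maximum(r*r-(s-p[0])**2,1e-6))-z
        q=least_squares(f,[-.028,.1],loss='soft_l1',f_scale=.004); return k.sum(),np.round(q.x*1000,2)
    Q=P[m]; print(n,'wheel',fit(Q,.0375,.03))
    Q=P[170:235,300:365].reshape(-1,3) if n=='top' else P[165:225,305:365].reshape(-1,3)
    y=(Q[:,:2]-O)@fy; 
    for sg in(-1,1):
        q=Q[(abs(y-sg*.027)<.005)&(Q[:,2]>.1)&(Q[:,2]<.128)]; print(n,'boss',sg,fit(q,.0205,.017))
    # drift axis in fork coords
    g=c['pixels'].astype(int).max(-1)
    y=(P[...,:2]-O)@fy; s=(P[...,:2]-O)@fx
    k=(y<-.048)&(y>-.085)&(abs(s+.028)<.012)&(P[...,2]>.08)&(P[...,2]<.125); q=P[k]
    print(n,'drift nose s mean',k.sum(),s[k].mean()*1000,'range',np.percentile(s[k],[5,95])*1000,'z',np.median(q[:,2]),'slope',np.polyfit(y[k],s[k],1)[0],'ymax',y[(abs(s+.028)<.006)&(P[...,2]>.09)&(P[...,2]<.12)&(y<-.036)].max())
E
```

```text
top wheel (np.int64(223), array([-27.09,  97.63]))
top boss -1 (np.int64(50), array([-26.82,  99.72]))
top boss 1 (np.int64(48), array([-27.74,  99.83]))
top drift nose s mean 65 -28.693503587217304 range [-33.91039772 -22.80142355] z 0.10427082065174971 slope -0.004152069619047779 ymax -0.04990458440937077
scene wheel (np.int64(167), array([-25.56,  96.8 ]))
scene boss -1 (np.int64(29), array([-25.49,  97.82]))
scene boss 1 (np.int64(29), array([-25.87,  97.71]))
scene drift nose s mean 52 -29.402608802069743 range [-33.92558389 -23.40807122] z 0.10266890070997377 slope 0.06828129238899873 ymax -0.04729241554571108
```

```bash

python3 -m creep '[[[2,1.5,-0.5],0],[[7,1.5,-0.5],0],[[11,1.5,-0.5],0],[[14,1.5,-0.5],0],[[15,1.5,-0.5],0]]' | grep -E 'pos|ft_force'
python3 -m creep '[[[1,0,0],0],[[2,0,0],0],[[3,0,0],0],[[4,0,0],0],[[5,0,0],0]]' | grep -E 'pos|ft_force'
python3 -m creep '[[[1,0,0],0],[[2,0,0],0],[[3,0,0],0],[[3,0,0],0]]' | grep -E 'pos|ft_force'
```

```text
position: [0.4626, -0.2352, 0.1714]
ft_force: [-0.1, 0.3, -1.6]
position: [0.4636, -0.2313, 0.1714]
ft_force: [-0.4, -1.5, -1.7]
position: [0.4636, -0.2306, 0.1715]
ft_force: [-2.8, -8.9, -1.8]
```

```bash

python3 -m creep '[[[1,0,0],0],[[2,0,0],0],[[3,0,0],0],[[4,0,0],0],[[4,0,0],0]]' | grep -E 'pos|ft_force'
python3 -m creep '[[[0.5,0,0],0],[[1,0,0],0],[[1.5,0,0],0],[[2,0,0],0],[[2,0,0],0]]' | grep -E 'pos|ft_force'
```

```text
position: [0.4646, -0.2271, 0.1715]
ft_force: [-2.7, -8.9, -1.5]
position: [0.4657, -0.2236, 0.1715]
ft_force: [-1.6, -3.9, -2.7]
```

```bash

python3 -m creep '[[[1.5,0,0],0],[[3,0,0],0],[[4.5,0,0],0],[[6,0,0],0],[[7.5,0,0],0]]' | grep -E 'pos|ft_force'
python3 - <<'E'
from h import *
t=snap('top'); a,mid,w=fork(t); print('yaw',a,[round(np.polyval(mid,x),4) for x in(.497,.524)])
P=cloud(t); O=np.array([.524,-.117]); psi=-.28; fx=np.array([np.cos(psi),np.sin(psi)]); fy=np.array([-np.sin(psi),np.cos(psi)])
y=(P[...,:2]-O)@fy; s=(P[...,:2]-O)@fx
k=(y>.036)&(y<.08)&(abs(s+.028)<.009)&(P[...,2]>.085); print('pin px',k.sum(), y[k].max() if k.any() else '', np.median(P[k],0))
go(.4636,-.2308,.1714,1.291)
E
```

```text
position: [0.4683, -0.2151, 0.1714]
ft_force: [-2.5, -3.0, -2.2]
yaw [np.float64(-0.2671937100034149), np.float64(-0.2664319832012951)] [np.float64(-0.1082), np.float64(-0.1156)]
pin px 31 0.04826105149408271 [ 0.507854   -0.06818257  0.10758787]
go [-16.7  -0.2   0.1] twist 0.0 | yaw 1.291 pos [ 0.4684 -0.2148  0.1715] F [-0.4 -2.6 -2.4] w 0.131 gf 118.4 t 10.85 q7 [ 0.68 -0.02]
```

```bash

python3 -m creep '[[[2,0,0],0],[[4,0,0],0],[[6,0,0],0],[[8,0,0],0],[[10,0,0],0]]' | grep -E 'pos|ft_force'
python3 -m creep '[[[1.5,0,0],0],[[3,0,0],0],[[4.5,0,0],0],[[6,0,0],0],[[7,0,0],0]]' | grep -E 'pos|ft_force'
python3 -m creep '[[[0,0,0],0],[[0,0,0],0]]' | grep -E 'pos|ft_force'
python3 - <<'E'
from h import *
t=snap('top'); a,mid,w=fork(t); print('yaw',a,[round(np.polyval(mid,x),4) for x in(.497,.524)])
P=cloud(t); O=np.array([.524,-.117]); psi=-.27; fx=np.array([np.cos(psi),np.sin(psi)]); fy=np.array([-np.sin(psi),np.cos(psi)])
y=(P[...,:2]-O)@fy; s=(P[...,:2]-O)@fx
k=(y>.036)&(y<.09)&(abs(s+.028)<.014)&(P[...,2]>.085); print('pin px',k.sum(), y[k].max() , np.median(P[k],0),'s',s[k].mean(),np.polyfit(y[k],s[k],1))
go(.4636,-.2308,.1714,1.291)
E
```

```text
position: [0.471, -0.2056, 0.1714]
ft_force: [-1.5, -4.3, -1.8]
position: [0.4729, -0.1988, 0.1714]
ft_force: [-2.3, -3.7, -2.2]
position: [0.473, -0.1987, 0.1714]
ft_force: [-1.5, -2.9, -2.4]
yaw [np.float64(-0.2760952027877229), np.float64(-0.2712423116912921)] [np.float64(-0.1082), np.float64(-0.1158)]
pin px 81 0.0651844183607075 [ 0.51027383 -0.0601595   0.10745369] s -0.027767023291184533 [ 0.01059939 -0.02830604]
go [-33.4  -0.2   0. ] twist 0.0 | yaw 1.291 pos [ 0.473  -0.1988  0.1714] F [-2.5 -2.6 -1.9] w 0.128 gf 118.5 t 11.9 q7 [ 0.66 -0.05]
```

```bash

python3 -m creep '[[[-5,0,0],0],[[-15,0,0],0],[[-30,0,0],0],[[-48,0,0],0],[[-68,0,0],0]]' | grep -E 'pos|ft_force'
python3 -m creep '[[[-20,25,0],0],[[-24,50,20],0],[[-24,75,50],0],[[-24,86,80],0],[[-24,86,88],0]]' | grep -E 'pos|ft_force'
python3 -m creep '[[[0,0,0],0],[[0,0,0],0]]' | grep -E 'pos|ft_force'
python3 -c "
from h import *
go(.53,-.31,.080)"
```

```text
position: [0.454, -0.2651, 0.1715]
ft_force: [0.5, -0.1, -2.8]
position: [0.5304, -0.3112, 0.0791]
ft_force: [-6.2, 7.0, 41.3]
position: [0.5297, -0.3116, 0.0832]
ft_force: [0.2, 0.4, -2.0]
go [ 1.6 -0.1  3.2] twist 0 | yaw 1.291 pos [ 0.5297 -0.3116  0.0832] F [ 0.2  0.4 -2. ] w 0.134 gf 118.6 t 12.9 q7 [0.7  0.04]
```

```bash

python3 -m creep '[[[0,0,1],0],[[0,0,2],0],[[0,0,3],0],[[0,0,3],0]]' | grep -E 'pos|ft_force'
python3 -m creep '[[[0,0,0],0],[[0,0,0],0],[[0,0,0],0]]' 0.6 | grep -E 'pos|ft_force'
python3 -m creep '[[[0,0,-10],0],[[0,0,-40],0],[[0,0,-80],0],[[0,0,-115],0],[[0,0,-120],0]]' | grep -E 'pos|ft_force'
python3 - <<'E'
from h import *
t=snap('top');b=snap('scene')
cv2.imwrite('pics/g6.png',np.hstack([cv2.resize(x,(400,400),interpolation=cv2.INTER_CUBIC) for x in (t['pixels'][150:250,290:390,::-1],b['pixels'][140:240,300:400,::-1])]))
print(fork(t)[:2])
P=cloud(t); O=np.array([.524,-.117])
for psi in(-.28,-.27):
    fx=np.array([np.cos(psi),np.sin(psi)]); fy=np.array([-np.sin(psi),np.cos(psi)])
    y=(P[...,:2]-O)@fy; s=(P[...,:2]-O)@fx
    k=(y>.036)&(y<.09)&(abs(s+.028)<.014)&(P[...,2]>.085); print('pin',k.sum(), y[k].max(),'s',s[k].mean(),np.polyfit(y[k],s[k],1),np.median(P[k],0))
go(.5,-.06,.2,1.29)
E
```

```text
position: [0.5299, -0.3113, 0.0808]
ft_force: [0.5, 1.1, -2.5]
position: [0.5304, -0.3113, 0.0808]
ft_force: [0.5, 0.1, 0.9]
position: [0.5327, -0.3122, 0.2085]
ft_force: [0.5, 0.6, 1.2]
([np.float64(-0.28425138624088686), np.float64(-0.2767561375631194)], array([-0.2881042 ,  0.03263603]))
pin 81 0.06439579984806346 s -0.02816264725748413 [-0.03278392 -0.0265137 ] [ 0.51004196 -0.06031019  0.10918018]
pin 82 0.06469188376610605 s -0.027716328329706233 [-0.01461796 -0.02697958] [ 0.50999559 -0.0603174   0.10914081]
go [233.2 -99.5   2.7] twist 0.001 | yaw 1.291 pos [ 0.5312 -0.3117  0.2035] F [-0.3  0.  -0.3] w 0.603 gf 0.0 t 14.0 q7 [0.71 0.08]
```

View pics/g6.png

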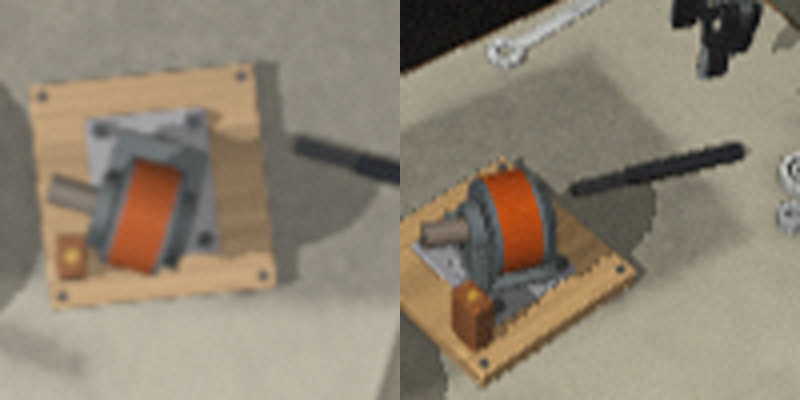

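```bash

python3 -m creep '[[[30,-11,-30],0],[[65,-24,-50],0],[[100,-37,-55],0],[[138,-50,-55],0],[[175,-64,-55],0]]' | grep -E 'pos|ft_force'
python3 -m creep '[[[35,-14,0],0],[[55,-22,0],0],[[62,-24,10],0],[[62,-24,20],0],[[62,-24,20],0]]' | grep -E 'pos|ft_force'
python3 -c "
from h import *
go(.5116,-.0594,.160,1.293)"
```

```text
position: [0.5163, -0.1235, 0.2548]
ft_force: [0.8, -0.3, -0.0]
position: [0.5097, -0.0601, 0.2322]
ft_force: [0.4, -0.3, 0.0]
go [ 1.2  1.9 72.2] twist -0.003 | yaw 1.29 pos [ 0.5097 -0.0601  0.2322] F [ 0.4 -0.3  0. ] w 0.599 gf 0.0 t 14.83 q7 [ 0.48 -0.32]
```

```bash

python3 -m creep '[[[1,2,20],0],[[1,2,40],0],[[1,2,57],0],[[1,2,67],0],[[1,2,71],0]]' | grep -E 'pos|ft_force'
python3 -m creep '[[[0,0,1],0],[[0,0,1],0],[[0,0,1],0],[[0,0,1],0],[[0,0,1],0]]' 0 60| grep -E 'pos|force|width'
python3 -m creep '[[[0,0,0],0],[[0,0,0],0]]' | grep -E 'pos|force|width'
```

```text
position: [0.5123, -0.0603, 0.1622]
ft_force: [-0.7, -0.3, 0.0]
position: [0.5134, -0.059, 0.1641]
ft_force: [-2.4, -0.9, 2.0]
grip_width: 0.208
grasp_force: 58.4
position: [0.5134, -0.0589, 0.1639]
ft_force: [-2.3, -1.2, 3.3]
grip_width: 0.208
grasp_force: 58.6
```

```bash

python3 -m creep '[[[2,0,0],0],[[5,0,0],0],[[9,0,0],0],[[13,0,0],0],[[17,0,0],0]]' | grep -E 'pos|force|width'
python3 -m creep '[[[4,0,0],0],[[8,0,0],0],[[13,0,0],0],[[19,0,0],0],[[26,0,0],0]]' | grep -E 'pos|force|width'
python3 -m creep '[[[5,0,-5],0],[[8,0,-20],0],[[8,0,-40],0],[[8,0,-60],0],[[8,0,-70],0]]' | grep -E 'pos|force|width'
python3 - <<'E'
from h import *
t=snap('top');b=snap('scene'); go(.484,.203,.235,1.29)
Q=cloud(t)[orange(t,(300,365,160,240))];T=Q[Q[:,2]>.12];print(len(T),T.mean(0),fork(t)[:2])
R_=cloud(np.load('/tmp/top.npz'))[150:260,155:260].reshape(-1,3);R_=R_[R_[:,2]>.1];print('rim',R_.min(0),R_.max(0))
E
```

```text
position: [0.5179, -0.0439, 0.1637]
ft_force: [-3.7, -6.7, 5.7]
grip_width: 0.212
grasp_force: 58.7
position: [0.5253, -0.0166, 0.1633]
ft_force: [0.5, 0.5, -1.9]
grip_width: 0.21
grasp_force: 58.6
position: [0.5282, -0.0088, 0.236]
ft_force: [0.2, 0.2, -1.8]
grip_width: 0.211
grasp_force: 58.6
go [ 191.8 -101.2   -0. ] twist 0.001 | yaw 1.291 pos [ 0.5283 -0.0092  0.2352] F [ 0.2 -0.8 -1.5] w 0.208 gf 58.6 t 17.18 q7 [ 0.4  -0.44]
184 [ 0.49732154 -0.10820354  0.12692647] ([np.float64(-0.27877649635336915), np.float64(-0.2754838128189597)], array([-0.28445057,  0.03327044]))
rim [0.36767999 0.01373175 0.10005936] [0.60132113 0.32001487 0.5785667 ]
```

```bash

python3 -m creep '[[[35,-15,0],0],[[75,-34,0],0],[[112,-54,0],0],[[150,-72,0],0],[[185,-90,0],0]]' | grep -E 'pos|ft_force'
python3 -m creep '[[[18,-9,0],0],[[24,-12,0],0],[[24,-12,0],0],[[24,-12,0],0]]' | grep -E 'pos|force|width'
python3 -c "
from h import *
go(.489,.220,.115,1.29)"
```

```text
position: [0.4911, 0.1935, 0.2323]
ft_force: [1.3, -0.0, -0.5]
position: [0.4873, 0.2172, 0.2324]
ft_force: [-0.7, -0.8, 0.1]
grip_width: 0.211
grasp_force: 58.6
go [  3.3   0.9 117.4] twist 0.0 | yaw 1.29 pos [0.4873 0.2172 0.2324] F [-0.7 -0.8  0.1] w 0.211 gf 58.6 t 17.93 q7 [ 0.08 -0.91]
```

```bash

python3 -m creep '[[[2,0,25],0],[[3,1,55],0],[[3,1,80],0],[[3,1,100],0],[[3,1,112],0]]' | grep -E 'pos|ft_force'
python3 -m creep '[[[0,0,3],0],[[0,0,3],0],[[0,0,3],0]]' | grep -E 'pos|force|width'
python3 -m creep '[[[0,0,0],0],[[0,0,0],0],[[0,0,0],0],[[0,0,0],0]]' 0.4 | grep -E 'pos|force|width'
python3 -m creep '[[[0,0,-15],0],[[0,0,-45],0],[[0,0,-80],0],[[0,0,-120],0],[[0,0,-150],0]]' | grep -E 'pos|ft_force'
python3 -m creep '[[[-40,0,-20],0],[[-80,0,-30],0],[[-120,0,-30],0],[[-160,0,-30],0],[[-200,0,-30],0]]' | grep -E 'pos|ft_force'
python3 - <<'E'
from h import *
t=snap('top');b=snap('scene')
cv2.imwrite('pics/g7.png',np.hstack([cv2.resize(x,(400,400),interpolation=cv2.INTER_CUBIC) for x in (t['pixels'][110:310,150:350,::-1],b['pixels'][150:350,180:380,::-1])]))
E
```

```text
position: [0.4888, 0.218, 0.1186]
ft_force: [-0.5, -0.4, -0.7]
position: [0.4898, 0.2206, 0.1193]
ft_force: [0.3, 0.3, -0.9]
grip_width: 0.207
grasp_force: 58.7
position: [0.4894, 0.2211, 0.119]
ft_force: [-0.9, 0.4, -0.1]
grip_width: 0.399
grasp_force: 0.0
position: [0.4891, 0.2213, 0.2717]
ft_force: [0.1, 1.2, 0.1]
position: [0.4329, 0.027, 0.2991]
ft_force: [0.2, -0.4, -0.5]
```

View pics/g7.png

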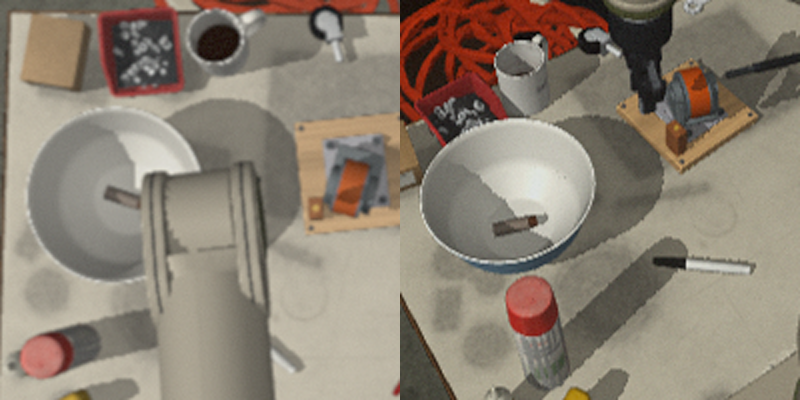

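The pin lies in the bowl (crop 515,225), the drift is on the bench and the wheel is in its fork. The arm touches nothing.

```bash
python3 -m creep '[[[0,0,0],0],[[0,0,0],0],[[0,0,0],0]]' | tail -4; python3 -c "
from workcell import manip
print(manip.hand_in())"
```

```text
ee_rot: [0.798, 0.602, 0.0, 0.0]
ft_force: [1.2, 0.5, 0.2]
grip_width: 0.4
grasp_force: 0.0
the job is handed in; nothing more can be done
None
```

I handed the job in: the axle pin was pushed out with the drift and lies in the blue bowl, the drift is back on the bench, and the wheel is still in its fork; no verdict came back. While setting the drift down, the wrist read a brief 41 N as the gripper met the bench.

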